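# Free the child-resistant cap of the bearing-wash bottle

### The job

The skate bearings are about to be washed: free the child-resistant cap of the squat wash bottle that sits in the plywood cradle. Push the cap straight down, keep it pushed and turn it anticlockwise (seen from above) until the inner cap has come round to its stop, then let go and leave the cap sitting loose on the bottle. Leave the taller slim bottle and the glass jar of bearings where they stand.

Things in the scene. Friction and masses are not known exactly. Their poses are not given: they have to be found in the camera images.
- cap_mid (a point): Centre, half-way up, of the cap to grip: fluted round grey cap, 44 mm in diameter (46 over flutes), 30 mm high, upright axis, top 170 mm above the bench; grip it across any diameter. It tops a squat white bottle, 76 mm in diameter, shoulder 19 mm below the cap's lower edge at the neck, 35 at the rim, fixed in a 110 mm square, 40 mm high plywood cradle on the bench. Sinks and turns with the cap.
- outer_cap (a joint): How far the cap is pushed down (m): 0 at rest, 0.009 at most. Up, it spins freely either way and drives nothing. Spring: 4 N at the start, 8 N at 5 mm, then a springy seal adds 2.5 N per mm. Held 5 to 7 mm down (8 to 15 N in all) its teeth carry the inner cap round; they may take up to 0.35 rad of turning to drop in. Pressed less than 4 mm it only clicks over. Let go, it springs up.
- inner_cap (a joint): Angle (rad) of the hidden inner cap: 0 locked, grows anticlockwise seen from above, firm stop at 1.0. Starts at 0 to 0.12, turns stiffly (0.18 N m), stays where left. Its thin 52 mm collar shows 10 mm below the outer cap's edge, with a 7 mm wide tab reaching 39 mm from the axis; a small white post on the shoulder marks the stop, where the tab comes beside it. Only the pressed cap can move it.
- slim_mid (a point): Centre, half-way up, of the taller slim white bottle, a bystander: 56 mm in diameter, 200 mm high with a narrow 30 mm cap, standing loose on the bench, 0.2 to 0.45 kg.
- jar_mid (a point): Centre, half-way up, of the open glass jar with eight steel bearings, a bystander: 72 mm in diameter, 90 mm high, standing loose on the bench, about 0.35 kg.
Not all that is in view belongs to the job. Leave any yellow look-alike of the part that bears cap_mid alone.

How it is judged:
By the outcome, as a careful person would: the job done as asked, in the order asked, and still so for the second after the job is handed in, with the robot touching nothing.
It also fails if it takes over 32 s, if anything falls off the work surface, if the arm or the gripper's body presses on something with over 40 N, if the wrist force passes 120 N, or if a joint passes its speed limit or range.

### The arm

A 6-joint arm with a two-finger parallel gripper is mounted at the origin on the work surface. World frame = base frame: x ahead of the robot, y to its left, z up, the work surface at z = 0. Lengths are in mm, angles in rad, forces in N, time in s.
With the tool pointing down it reaches from about 400 to 925 mm from the base axis. Payload 12.5 kg.
Tool frame: the origin (TCP) lies at the centre of the arm's flange, where the gripper is bolted on; the fingertips stand 190 mm ahead of it and the grasp point (between the pads) lies 171 mm ahead of it; z points along the fingers, y is the direction in which the jaws open and shut (so a half turn about z gives the same grasp; the last joint's range is limited). The gripper opens to 95 mm and grips with 3 to 60 N. Pads are 20 mm wide; open, the fingers measure 119 mm over their backs; the gripper's body (75 mm by 180 mm) begins 59 mm behind the grasp point.
Start: joints at [-1.34, 0.491, 1.559, -0, 1.092, -0.106], TCP at [206.562, -589.879, 404.761] pointing down, gripper open.
Joint ranges: [-3.1, 3.1], [-0.84, 2.19], [0.05, 2.79], [-1.13, 4.28], [0.06, 2.93], [-2.69, 2.69]. Speed limits (rad/s): [2.22, 2.22, 2.79, 3.14, 3.14, 3.14].

### API

Orientations are given as [roll, pitch, yaw] about the fixed x, y, z axes, in that order (R = Rz(yaw) Ry(pitch) Rx(roll)).
In Python, from cell import env gives the robot as it stands.
- The arm moves only by the shell command python3 -m pendant 'ROWS'. ROWS is JSON, a list of rows, each an object of numbers: "x", "y", "z": the shift along the tool's x, y, z in units of 150 mm (1.0 is 150 mm); "rx", "ry", "rz": the turn, a rotation vector about the tool's x, y, z in units of 45 degrees (1.0 is 45 degrees); "jaw": the opening, from 0 (shut) to 1 (fully open). In form: [{"x": .., "y": .., "z": .., "rx": .., "ry": .., "rz": .., "jaw": ..}, ...]. A call has 1 to 10 rows; each row is the pose to reach, as a shift and turn from the pose commanded when the call began, along the tool's axes at that moment; what a row does not reach only later rows make up. A row lasts 1/8 s, in which the tool goes at most 62.5 mm and 10.7 degrees, less where a joint would pass 70% of its speed; a pose out of reach is approached as far as the arm can. A call with a number of a shift or a turn outside -1 to 1 is refused whole. A call with a gripper value outside its range is refused whole. The fingers move at their own pace and stop on an object; the grip force is fixed at half the most. Time passes only in rows, so rows that repeat a pose let the fingers close. It gives the time, the measured TCP pose, the force and the opening at its end, in the units of the state.
- env.state(): the state, without advancing time (a new reading comes with each control period).
- env.read_camera(name): name is "scene" or "top" or "wrist"; returns a dict with "img" (384x512x3 uint8, red, green, blue), "fx", "fy", "cx", "cy" (pixels), "D" ([k1, k2, p1, p2, k3] as OpenCV has them; the pictures are not rectified), "rvec" (rotation vector, rad) and "tvec" (3), from world to camera coordinates, as OpenCV has them. Camera axes: x right, y down, z forward; pixel columns grow to the right and rows downward; lengths in mm; the calibration is good to about 2 mm. A picture is of the moment at which its call begins. There is no depth.
- env.job_done(): hands the job in, once; it reports no verdict.
The state is a dict: "t": time; "joints": joint angles; "qvel": joint speeds; "tau": joint torques, N m; "eef_pos": TCP position; "tcp_rot": TCP orientation; "ft_force": force on the tool from outside, world axes, zero at the start; "moment": the same for the moment, N m; "opening": opening from 0.0 (shut) to 1.0 (fully open).
Only numpy, scipy, OpenCV 4.12 (cv2) and the standard library are available. Lean on these libraries where they do the work, as an engineer would, in place of code of your own. Each camera call takes 0.05 s, during which the arm holds its last target.

## Working session

There is one attempt and no reset: what is moved stays moved. The work goes in short steps, Python scripts to look and compute and a shell command to move; the robot and the scene stay as the last step left them, time stands still between calls to the robot, and variables do not carry over. Pictures are saved under pics/ and viewed, and the job is handed in when it is done.

```bash
mkdir -p pics; ls
python3 - <<'E'
from cell import env
import cv2
for n in ["scene","top","wrist"]:
    c=env.read_camera(n); cv2.imwrite(f"pics/{n}0.png",c["img"][:,:,::-1]); print(n,c["fx"],c["fy"],c["cx"],c["cy"],c["D"],c["rvec"],c["tvec"])
print(env.state())
E
```

```text
pics
scene 374.0033910469769 374.0033910469769 259.78791815885626 190.37489112623754 [-0.05470045  0.          0.          0.          0.        ] [ 0.68104479  2.60879131 -1.12041696] [ 420.47241536 -122.10950518 1233.74186034]
top 450.7247598940691 450.7247598940691 255.78524713633678 196.84035607714637 [-0.1525096  0.         0.         0.         0.       ] [ 2.14928013 -2.16703079  0.15579645] [ 83.95931439 532.17532229 908.02889398]
wrist 318.1714586415387 318.1714586415387 248.9081982758836 191.08170857991922 [-0.0354679  0.         0.         0.         0.       ] [-2.36948231  1.67994745  0.23789987] [-624.48654791  -30.76531947  390.88166912]
{'t': 0.15, 'joints': array([-1.33960930e+00,  4.91449487e-01,  1.55932144e+00, -3.96750725e-06,
        1.09172051e+00, -1.05608277e-01]), 'qvel': array([ 0.00041004, -0.00255289, -0.00148642, -0.00104471, -0.00065246,
       -0.0018022 ]), 'tau': array([-4.30236378e-04, -6.12899852e+01, -2.58276182e+01,  6.92286878e-02,
        4.73465561e-02, -8.47749629e-05]), 'eef_pos': array([ 206.5522384 , -589.86328379,  404.27414612]), 'tcp_rot': array([-3.14069850e+00, -9.12437310e-05,  3.36797097e-01]), 'ft_force': array([-1.14547574, -1.90909844,  0.04261275]), 'moment': array([-0.01548542,  0.02463203, -0.00520468]), 'opening': 1.0010250729342756}
```

View pics/scene0.png

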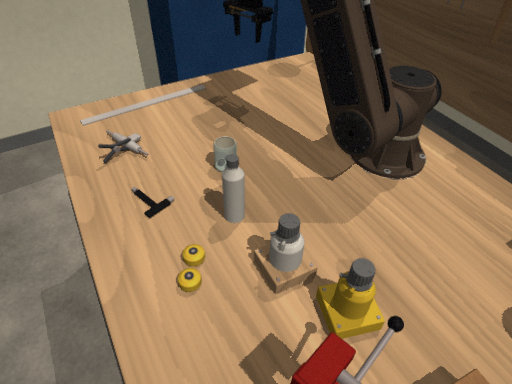

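View pics/top0.png

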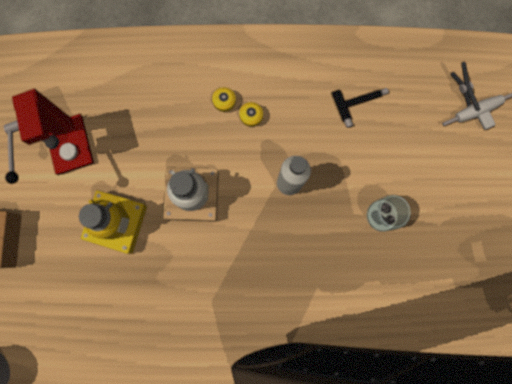

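View pics/wrist0.png

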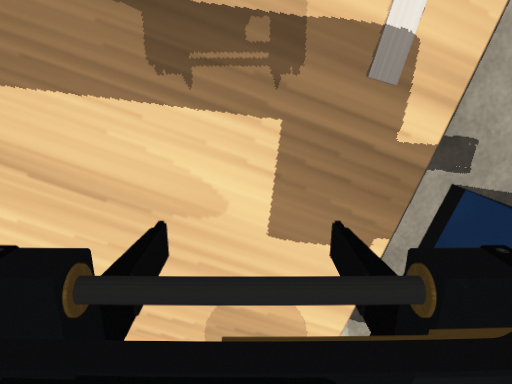

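The scene picture shows the target bottle with its grey cap at (289,224). In the top picture its cap is at about (184,185). The yellow look-alike is at (100,218) in the top view, the slim bottle at (296,170) and the jar at (388,212). I'll enlarge both views.

Run:
```python
import cv2,numpy as np
t=cv2.imread("pics/top0.png")[150:240,140:240]; s=cv2.imread("pics/scene0.png")[200:300,240:330]
t=cv2.resize(t,None,fx=6,fy=6,interpolation=cv2.INTER_CUBIC); s=cv2.resize(s,None,fx=6,fy=6,interpolation=cv2.INTER_CUBIC)
cv2.imwrite("pics/t1.png",t);cv2.imwrite("pics/s1.png",s)
```

```text
(no output)
```

View pics/t1.png

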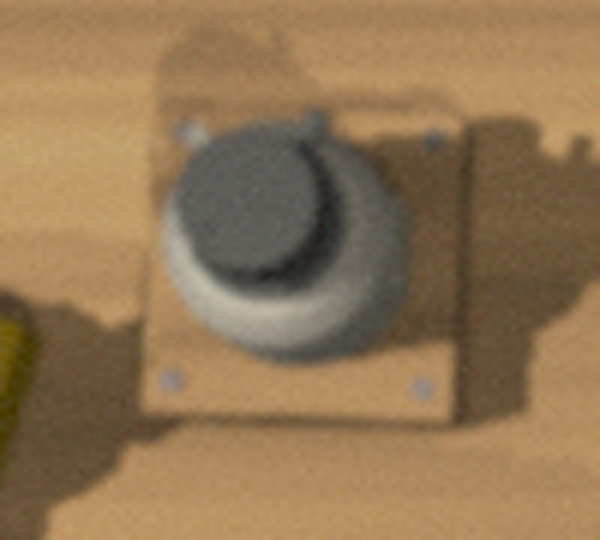

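View pics/s1.png

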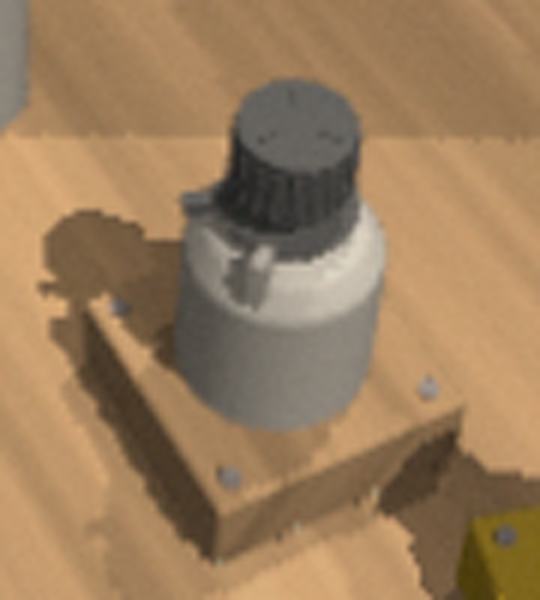

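In the crops, the cap's top disc is centred at (249,202) in the top view, which is about px (181.1,183.3). In the scene view it is at (298,124), about px (289.3,220.3). The tab shows at scene crop (197,205) and the post at (255,275). Next I'll locate all the objects.

```bash
cat > h.py <<'E'
import numpy as np,cv2
from cell import env
def ray(c,u,v):
    K=np.array([[c["fx"],0,c["cx"]],[0,c["fy"],c["cy"]],[0,0,1.]])
    p=cv2.undistortPoints(np.array([[[u,v]]],float),K,np.array(c["D"],float))[0,0]
    R=cv2.Rodrigues(np.array(c["rvec"],float))[0]; t=np.array(c["tvec"],float).ravel()
    return -R.T@t, R.T@np.array([p[0],p[1],1.])
def atz(c,u,v,z):
    o,d=ray(c,u,v); return o+d*(z-o[2])/d[2]
def proj(c,P):
    K=np.array([[c["fx"],0,c["cx"]],[0,c["fy"],c["cy"]],[0,0,1.]])
    return cv2.projectPoints(np.array(P,float).reshape(-1,3),np.array(c["rvec"],float),np.array(c["tvec"],float),K,np.array(c["D"],float))[0][:,0]
E
python3 - <<'E'
from h import *
T=env.read_camera("top");S=env.read_camera("scene")
np.set_printoptions(precision=1,suppress=True)
print("cap top",atz(T,181.1,183.3,170),atz(S,289.3,220.3,170))
print("cams",ray(T,0,0)[0],ray(S,0,0)[0])
print("tab",atz(T,140+315/6,150+125/6,128),atz(S,240+197/6,200+205/6,133))
print("post",atz(S,240+262/6,200+250/6,130))
print("slim top",atz(T,299,165,200),atz(S,233,160,200))
print("jar",atz(T,392,211,90),atz(S,225,145,90))
print("yel cap",atz(T,97,217,170),atz(S,362,268,170))
print("wood block",atz(T,15,238,0)); print("vise", atz(T,40,125,60))
E
```

```text
cap top [540.4 215.5 170. ] [541.9 217.7 170. ]
cams [408.3  91.  969.4] [865.6 637.2 747.3]
tab [571.2 200.6 128. ] [573.9 207.4 133. ]
post [563.1 234.  130. ]
slim top [566.3   5.7 200. ] [570.7  16.8 200. ]
jar [ 495.  -191.4   90. ] [ 500.3 -182.2   90. ]
yel cap [480.2 368.6 170. ] [488.  384.5 170. ]
wood block [448.5 619.5   0. ]
vise [689.7 545.   60. ]
```

```bash
cat >> h.py <<'E'
from scipy.spatial.transform import Rotation as Ro
def togo(x,y,z,yaw):
    s=env.state(); R=Ro.from_euler("xyz",s["tcp_rot"]).as_matrix()
    d=R.T@(np.array([x,y,z])-s["eef_pos"])/150
    rv=Ro.from_matrix(R.T@Ro.from_euler("xyz",[np.pi,0,yaw]).as_matrix()).as_rotvec()/(np.pi/4)
    print("shift",d.round(4),"turn",rv.round(4),"t",s["t"],"pos",s["eef_pos"].round(2),"rot",s["tcp_rot"].round(4),"q6",s["joints"][5].round(3),"F",s["ft_force"].round(2),"M",s["moment"].round(3),"op",round(s["opening"],3))
E
python3 -c "
from h import *
togo(541,216.5,430,1.2)"
```

```text
shift [ 3.8808 -4.3371 -0.168 ] turn [-5.0000e-04 -3.0000e-04 -1.0991e+00] t 0.25 pos [ 206.56 -589.87  404.5 ] rot [-3.1412e+00 -1.0000e-04  3.3680e-01] q6 -0.106 F [ 0.37  1.07 -0.83] M [-0.039  0.017  0.033] op 0.998
```

```bash
python3 -m pendant '[{"x":0.22,"y":-0.25,"z":-0.17,"jaw":1},{"x":0.47,"y":-0.5,"z":-0.17,"jaw":1},{"x":0.7,"y":-0.75,"z":-0.17,"jaw":1},{"x":0.95,"y":-1.0,"z":-0.17,"jaw":1}]'
python3 -m pendant '[{"x":0.22,"y":-0.25,"jaw":1},{"x":0.45,"y":-0.5,"jaw":1},{"x":0.7,"y":-0.75,"jaw":1},{"x":0.9,"y":-1.0,"jaw":1}]'
python3 -m pendant '[{"x":0.22,"y":-0.25,"jaw":1},{"x":0.45,"y":-0.5,"jaw":1},{"x":0.7,"y":-0.75,"jaw":1},{"x":0.9,"y":-1.0,"jaw":1}]'
python3 -c "
from h import *
togo(541,216.5,430,1.2)"
```

```text
shift [ 3.8808 -4.3371 -0.168 ] turn [-5.0000e-04 -3.0000e-04 -1.0991e+00] t 0.25 pos [ 206.56 -589.87  404.5 ] rot [-3.1412e+00 -1.0000e-04  3.3680e-01] q6 -0.106 F [ 0.37  1.07 -0.83] M [-0.039  0.017  0.033] op 0.998invalid input
invalid input
invalid input
```

```bash
python3 -m pendant '[{"x":0.22,"y":-0.25,"z":-0.17,"rx":0,"ry":0,"rz":0,"jaw":1},{"x":0.47,"y":-0.5,"z":-0.17,"rx":0,"ry":0,"rz":0,"jaw":1},{"x":0.7,"y":-0.75,"z":-0.17,"rx":0,"ry":0,"rz":0,"jaw":1},{"x":0.95,"y":-1.0,"z":-0.17,"rx":0,"ry":0,"rz":0,"jaw":1}]'
```

```text
t: 0.75
eef_pos: [291.8, -399.7, 430.3]
tcp_rot: [3.141, -0.0, 0.336]
ft_force: [0.7, -0.3, -0.7]
opening: 0.999
```

```bash
python3 -m pendant '[{"x":0.22,"y":-0.25,"z":0,"rx":0,"ry":0,"rz":0,"jaw":1},{"x":0.47,"y":-0.5,"z":0,"rx":0,"ry":0,"rz":0,"jaw":1},{"x":0.7,"y":-0.75,"z":0,"rx":0,"ry":0,"rz":0,"jaw":1},{"x":0.95,"y":-1.0,"z":0,"rx":0,"ry":0,"rz":0,"jaw":1}]'
python3 -m pendant '[{"x":0.22,"y":-0.25,"z":0,"rx":0,"ry":0,"rz":0,"jaw":1},{"x":0.47,"y":-0.5,"z":0,"rx":0,"ry":0,"rz":0,"jaw":1},{"x":0.7,"y":-0.75,"z":0,"rx":0,"ry":0,"rz":0,"jaw":1},{"x":0.95,"y":-1.0,"z":0,"rx":0,"ry":0,"rz":0,"jaw":1}]'
python3 -c "
from h import *
togo(541,216.5,430,1.2)"
```

```text
t: 1.25
eef_pos: [376.7, -211.0, 430.4]
tcp_rot: [3.141, -0.0, 0.336]
ft_force: [1.2, -0.8, -1.1]
opening: 1.004
t: 1.75
eef_pos: [461.7, -22.2, 430.4]
tcp_rot: [3.141, -0.0, 0.337]
ft_force: [1.1, -0.6, 0.5]
opening: 0.996
shift [ 1.0247 -1.3273  0.0024] turn [ 6.0000e-04 -2.0000e-04 -1.0991e+00] t 1.75 pos [461.73 -22.2  430.38] rot [ 3.1412e+00 -3.0000e-04  3.3680e-01] q6 1.043 F [ 1.11 -0.64  0.53] M [-0.031 -0.077  0.01 ] op 0.996
```

```bash
python3 -m pendant '[{"x":0.17,"y":-0.22,"z":0,"rx":0,"ry":0,"rz":-0.2,"jaw":1},{"x":0.35,"y":-0.44,"z":0,"rx":0,"ry":0,"rz":-0.4,"jaw":1},{"x":0.52,"y":-0.66,"z":0,"rx":0,"ry":0,"rz":-0.6,"jaw":1},{"x":0.7,"y":-0.9,"z":0,"rx":0,"ry":0,"rz":-0.8,"jaw":1},{"x":0.7,"y":-0.9,"z":0,"rx":0,"ry":0,"rz":-0.8,"jaw":1}]'
python3 - <<'E'
from h import *
togo(541,216.5,430,1.0)
c=env.read_camera("wrist"); cv2.imwrite("pics/w2.png",c["img"][:,:,::-1]); print(proj(c,[[541,216.5,170]]))
E
```

```text
t: 2.38
eef_pos: [516.1, 140.4, 429.9]
tcp_rot: [-3.141, -0.0, 0.97]
ft_force: [-0.6, -0.7, -0.1]
opening: 1.002
shift [ 0.5122 -0.1504 -0.0009] turn [-0.0002 -0.     -0.0387] t 2.375 pos [516.14 140.38 429.87] rot [-3.1414 -0.      0.9696] q6 0.743 F [-0.57 -0.66 -0.14] M [-0.015 -0.065  0.038] op 1.002
[[217.5388788  102.32800086]]
```

View pics/w2.png

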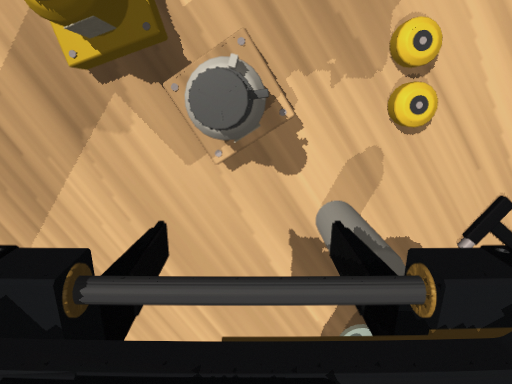

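The wrist view shows the cap's top disc centred at about (218,97), against a prediction of (217.5,102). The post is at (233,60) and the dark tab at (263,95). I'll refine using an enlarged crop.

Run:
```python
from h import *
im=cv2.imread("pics/w2.png")[45:165,155:305]
cv2.imwrite("pics/w2c.png",cv2.resize(im,None,fx=5,fy=5,interpolation=cv2.INTER_CUBIC))
```

```text
(no output)
```

View pics/w2c.png

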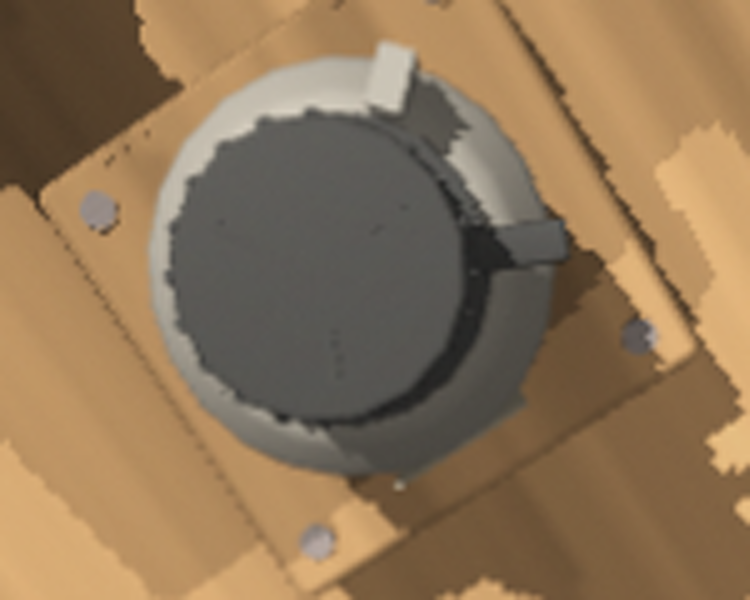

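Run:
```python
from h import *
c=env.read_camera("wrist"); p=atz(c,218.5,98.1,170); print(p)
for z,(u,v) in {130:(155+568/5,45+240/5),138:(155+390/5,45+90/5)}.items():
    q=atz(c,u,v,z); d=q-p; print(z,q.round(1),np.hypot(*d[:2]).round(1),np.arctan2(d[1],d[0]).round(2))
togo(541.5,218,430,1.0)
```

```text
[543.09209741 217.12128886 170.        ]
130 [577.3 198.8 130. ] 38.8 -0.49
138 [566.2 234.3 138. ] 28.8 0.64
shift [ 0.5346 -0.1606 -0.0008] turn [-0.0005  0.0008 -0.0447] t 2.475 pos [515.63 138.37 429.93] rot [-3.1412e+00  6.0000e-04  9.6490e-01] q6 0.744 F [-0.64  0.72 -0.18] M [-0.058 -0.048  0.046] op 1.002
```

```bash
python3 -m pendant '[{"x":0.2,"y":-0.06,"z":0,"rx":0,"ry":0,"rz":0.2,"jaw":1},{"x":0.4,"y":-0.12,"z":0,"rx":0,"ry":0,"rz":0.4,"jaw":1},{"x":0.53,"y":-0.155,"z":0,"rx":0,"ry":0,"rz":0.6,"jaw":1},{"x":0.53,"y":-0.155,"z":0,"rx":0,"ry":0,"rz":0.8,"jaw":1},{"x":0.53,"y":-0.155,"z":0,"rx":0,"ry":0,"rz":0.8,"jaw":1}]'
python3 -m pendant '[{"x":0,"y":0,"z":0,"rx":0,"ry":0,"rz":0.2,"jaw":1},{"x":0,"y":0,"z":0,"rx":0,"ry":0,"rz":0.4,"jaw":1},{"x":0,"y":0,"z":0,"rx":0,"ry":0,"rz":0.6,"jaw":1},{"x":0,"y":0,"z":0,"rx":0,"ry":0,"rz":0.8,"jaw":1},{"x":0,"y":0,"z":0,"rx":0,"ry":0,"rz":0.8,"jaw":1},{"x":0,"y":0,"z":0,"rx":0,"ry":0,"rz":0.8,"jaw":1}]'
python3 - <<'E'
from h import *
c=env.read_camera("wrist"); cv2.imwrite("pics/w3.png",c["img"][:,:,::-1]); print(proj(c,[[542,217,170]]))
togo(542,217,334,-0.3)
E
```

```text
t: 3.1
eef_pos: [542.0, 215.9, 430.2]
tcp_rot: [3.141, 0.0, 0.336]
ft_force: [-0.6, 0.6, 0.2]
opening: 1.0
t: 3.85
eef_pos: [542.0, 216.3, 430.3]
tcp_rot: [3.142, -0.0, -0.287]
ft_force: [-0.3, 0.1, -0.2]
opening: 0.999
[[248.53650046 202.90098609]]
shift [-0.0009 -0.0037  0.6419] turn [ 0.0001 -0.0001  0.015 ] t 3.9 pos [541.97 216.44 430.29] rot [ 3.1415e+00 -1.0000e-04 -2.8820e-01] q6 2.126 F [ 0.04 -0.22  0.41] M [ 0.055 -0.051  0.027] op 1.001
```

View pics/w3.png

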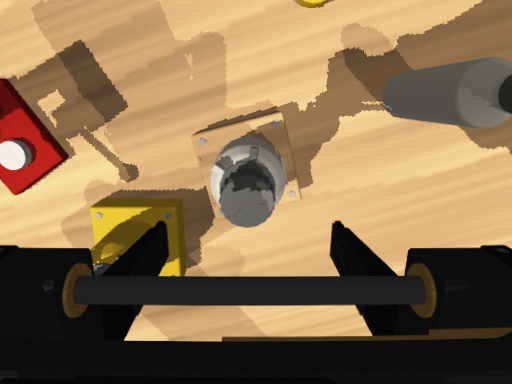

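The cap top shows at about (247,205), against a prediction of (248.5,203), so the gripper is centred to about 1 mm. I'll descend.

```bash
python3 -m pendant '[{"x":0,"y":0,"z":0.2,"rx":0,"ry":0,"rz":0,"jaw":1},{"x":0,"y":0,"z":0.4,"rx":0,"ry":0,"rz":0,"jaw":1},{"x":0,"y":0,"z":0.55,"rx":0,"ry":0,"rz":0,"jaw":1},{"x":0,"y":0,"z":0.64,"rx":0,"ry":0,"rz":0,"jaw":1},{"x":0,"y":0,"z":0.64,"rx":0,"ry":0,"rz":0,"jaw":1}]'
python3 - <<'E'
from h import *
c=env.read_camera("scene"); cv2.imwrite("pics/s4.png",cv2.resize(c["img"][150:300,220:380,::-1],None,fx=4,fy=4,interpolation=cv2.INTER_CUBIC))
c=env.read_camera("wrist"); cv2.imwrite("pics/w4.png",c["img"][:,:,::-1])
togo(542,217,334,-0.3)
E
```

```text
t: 4.53
eef_pos: [542.0, 216.8, 333.7]
tcp_rot: [3.141, 0.001, -0.291]
ft_force: [-0.0, 0.4, -0.7]
opening: 0.999
shift [-0.0014 -0.0006  0.006 ] turn [-0.0006 -0.0011  0.0115] t 4.625 pos [542.18 216.85 334.9 ] rot [-3.1412e+00 -9.0000e-04 -2.9090e-01] q6 2.129 F [ 0.08 -0.12  0.3 ] M [-0.001  0.001 -0.025] op 0.999
```

View pics/s4.png

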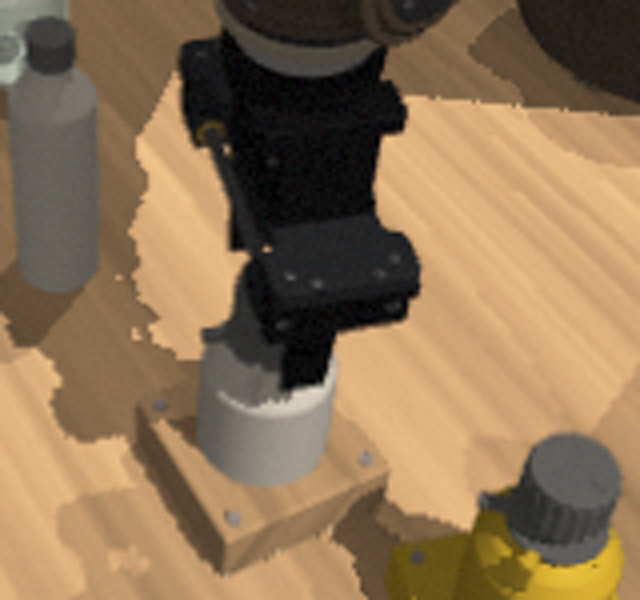

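View pics/w4.png

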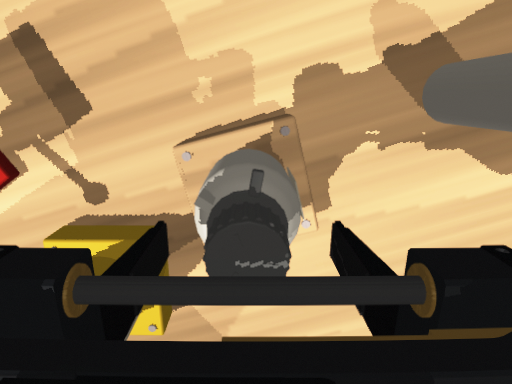

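The cap sits between the fingers, centred at u≈247 with the finger midpoint at ≈249. Time to close.

```bash
python3 -m pendant '[{"x":0,"y":0,"z":0,"rx":0,"ry":0,"rz":0,"jaw":0.3},{"x":0,"y":0,"z":0,"rx":0,"ry":0,"rz":0,"jaw":0.3},{"x":0,"y":0,"z":0,"rx":0,"ry":0,"rz":0,"jaw":0.3},{"x":0,"y":0,"z":0,"rx":0,"ry":0,"rz":0,"jaw":0.3},{"x":0,"y":0,"z":0,"rx":0,"ry":0,"rz":0,"jaw":0.3}]'
python3 - <<'E'
from h import *
togo(542,217,334,-0.3)
E
```

```text
t: 5.25
eef_pos: [542.0, 216.8, 334.2]
tcp_rot: [3.142, -0.0, -0.291]
ft_force: [-0.2, 0.1, 0.7]
opening: 0.532
shift [-0.0002 -0.0012  0.0015] turn [ 0.0001 -0.0001  0.0109] t 5.25 pos [541.98 216.81 334.22] rot [ 3.1415e+00 -1.0000e-04 -2.9150e-01] q6 2.13 F [-0.22  0.1   0.75] M [ 0.023  0.047 -0.029] op 0.532
```

```bash
python3 -m pendant '[{"x":0,"y":0,"z":0,"rx":0,"ry":0,"rz":0,"jaw":0},{"x":0,"y":0,"z":0,"rx":0,"ry":0,"rz":0,"jaw":0},{"x":0,"y":0,"z":0,"rx":0,"ry":0,"rz":0,"jaw":0}]'
python3 - <<'E'
from h import *
togo(542,217,334,-0.3)
E
```

```text
t: 5.62
eef_pos: [542.1, 217.4, 334.3]
tcp_rot: [-3.14, -0.001, -0.292]
ft_force: [1.5, 5.7, -1.2]
opening: 0.459
shift [-0.0001  0.0026  0.0019] turn [-0.0017 -0.0008  0.0108] t 5.625 pos [542.12 217.36 334.28] rot [-3.1402e+00 -7.0000e-04 -2.9150e-01] q6 2.13 F [ 1.53  5.66 -1.18] M [ 0.77 -0.15 -0.  ] op 0.459
```

```bash
python3 -m pendant '[{"x":0,"y":-0.005,"z":0.015,"rx":0,"ry":0,"rz":0,"jaw":0},{"x":0,"y":-0.005,"z":0.03,"rx":0,"ry":0,"rz":0,"jaw":0},{"x":0,"y":-0.005,"z":0.042,"rx":0,"ry":0,"rz":0,"jaw":0},{"x":0,"y":-0.005,"z":0.042,"rx":0,"ry":0,"rz":0,"jaw":0}]'
python3 - <<'E'
from h import *
togo(542,217,334,-0.3)
E
```

```text
t: 6.12
eef_pos: [542.3, 217.7, 328.5]
tcp_rot: [-3.141, -0.001, -0.291]
ft_force: [-1.8, 2.1, 9.0]
opening: 0.458
shift [-0.0003  0.0048 -0.0367] turn [-0.0007 -0.0011  0.0109] t 6.125 pos [542.25 217.68 328.49] rot [-3.141e+00 -8.000e-04 -2.914e-01] q6 2.131 F [-1.75  2.08  8.99] M [ 0.122  0.428 -0.005] op 0.458
```

```bash
python3 -m pendant '[{"x":0,"y":0,"z":0.004,"rx":0,"ry":0,"rz":-0.05,"jaw":0},{"x":0,"y":0,"z":0.004,"rx":0,"ry":0,"rz":-0.12,"jaw":0},{"x":0,"y":0,"z":0.004,"rx":0,"ry":0,"rz":-0.2,"jaw":0},{"x":0,"y":0,"z":0.004,"rx":0,"ry":0,"rz":-0.3,"jaw":0},{"x":0,"y":0,"z":0.004,"rx":0,"ry":0,"rz":-0.4,"jaw":0}]'
python3 - <<'E'
from h import *
togo(542,217,334,-0.3)
E
```

```text
t: 6.75
eef_pos: [542.2, 217.7, 328.1]
tcp_rot: [-3.141, -0.001, 0.025]
ft_force: [-1.0, 2.8, 9.5]
opening: 0.456
shift [-0.0016  0.0048 -0.0392] turn [-0.001  -0.0015  0.4137] t 6.75 pos [542.22 217.73 328.12] rot [-3.141e+00 -1.300e-03  2.490e-02] q6 1.814 F [-0.95  2.8   9.53] M [ 0.158  0.312 -0.18 ] op 0.456
```

Mz is −0.18, so the inner cap is being carried round. I'll continue.

```bash
python3 -m pendant '[{"x":0,"y":0,"z":0.002,"rx":0,"ry":0,"rz":-0.1,"jaw":0},{"x":0,"y":0,"z":0.002,"rx":0,"ry":0,"rz":-0.2,"jaw":0},{"x":0,"y":0,"z":0.002,"rx":0,"ry":0,"rz":-0.3,"jaw":0},{"x":0,"y":0,"z":0.002,"rx":0,"ry":0,"rz":-0.4,"jaw":0},{"x":0,"y":0,"z":0.002,"rx":0,"ry":0,"rz":-0.5,"jaw":0},{"x":0,"y":0,"z":0.002,"rx":0,"ry":0,"rz":-0.6,"jaw":0},{"x":0,"y":0,"z":0.002,"rx":0,"ry":0,"rz":-0.7,"jaw":0},{"x":0,"y":0,"z":0.002,"rx":0,"ry":0,"rz":-0.8,"jaw":0}]'
python3 - <<'E'
from h import *
togo(542,217,334,-0.3)
c=env.read_camera("wrist"); cv2.imwrite("pics/w5.png",c["img"][:,:,::-1])
E
```

```text
t: 7.75
eef_pos: [542.2, 217.8, 328.0]
tcp_rot: [3.141, -0.002, 0.653]
ft_force: [-2.7, 3.6, 10.6]
opening: 0.456
shift [-0.0044  0.0036 -0.0403] turn [-9.0000e-04 -2.3000e-03  1.2136e+00] t 7.75 pos [542.2  217.84 327.96] rot [ 3.1414e+00 -1.9000e-03  6.5320e-01] q6 1.186 F [-2.7   3.62 10.61] M [ 0.455  0.291 -0.192] op 0.456
```

View pics/w5.png

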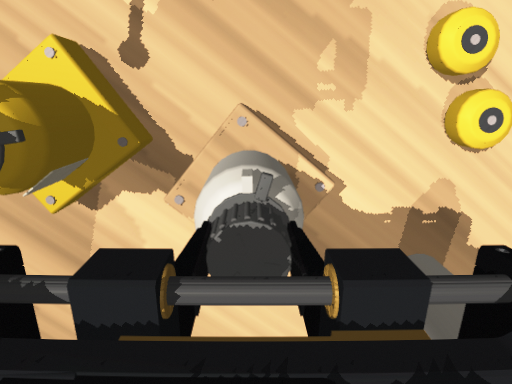

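The grey tab at about (285,193) is nearing the post at (262,183). I'll go on in small steps and watch the torque.

```bash
python3 -m pendant '[{"x":0,"y":0,"z":0,"rx":0,"ry":0,"rz":-0.06,"jaw":0},{"x":0,"y":0,"z":0,"rx":0,"ry":0,"rz":-0.12,"jaw":0},{"x":0,"y":0,"z":0,"rx":0,"ry":0,"rz":-0.18,"jaw":0},{"x":0,"y":0,"z":0,"rx":0,"ry":0,"rz":-0.25,"jaw":0}]'
python3 - <<'E'
from h import *
togo(542,217,334,-0.3)
E
python3 -m pendant '[{"x":0,"y":0,"z":0,"rx":0,"ry":0,"rz":-0.05,"jaw":0},{"x":0,"y":0,"z":0,"rx":0,"ry":0,"rz":-0.1,"jaw":0}]'
python3 - <<'E'
from h import *
togo(542,217,334,-0.3)
c=env.read_camera("wrist"); cv2.imwrite("pics/w6.png",c["img"][:,:,::-1])
E
```

```text
t: 8.3
eef_pos: [542.4, 217.8, 328.0]
tcp_rot: [3.141, -0.002, 0.849]
ft_force: [-0.2, 2.7, 10.4]
opening: 0.459
shift [-0.0057  0.0016 -0.0398] turn [-6.0000e-04 -3.4000e-03  1.4624e+00] t 8.3 pos [542.41 217.8  328.03] rot [ 3.1406e+00 -2.4000e-03  8.4860e-01] q6 0.991 F [-0.17  2.69 10.43] M [ 0.551  0.156 -0.253] op 0.459
t: 8.55
eef_pos: [542.2, 217.9, 327.9]
tcp_rot: [3.141, -0.002, 0.927]
ft_force: [-3.8, 3.1, 11.3]
opening: 0.458
shift [-0.0052  0.0025 -0.0405] turn [-6.0000e-04 -2.3000e-03  1.5624e+00] t 8.55 pos [542.18 217.86 327.93] rot [ 3.141e+00 -1.600e-03  9.271e-01] q6 0.912 F [-3.78  3.11 11.26] M [ 0.503  0.249 -0.074] op 0.458
```

View pics/w6.png

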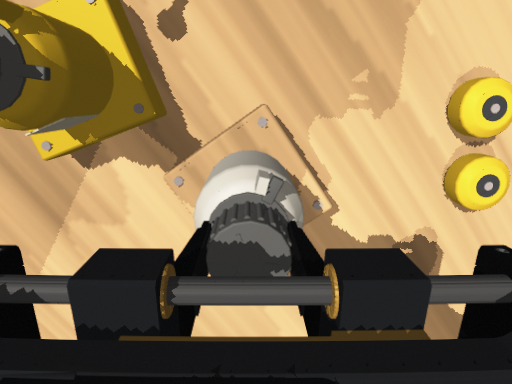

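Run:
```python
from h import *
a=[cv2.resize(cv2.imread(f"pics/{n}.png")[145:240,190:310],None,fx=3.3,fy=5,interpolation=cv2.INTER_CUBIC) for n in ("w5","w6")]
cv2.imwrite("pics/cmp.png",np.hstack(a))
c=env.read_camera("scene"); cv2.imwrite("pics/s6.png",cv2.resize(c["img"][190:290,230:330,::-1],None,fx=6,fy=6,interpolation=cv2.INTER_CUBIC))
togo(542,217,334,-0.3)
```

```text
shift [-0.0052  0.0026 -0.0405] turn [-6.0000e-04 -2.4000e-03  1.5621e+00] t 8.65 pos [542.16 217.87 327.93] rot [ 3.1409e+00 -1.7000e-03  9.2690e-01] q6 0.912 F [-3.27  3.99 10.62] M [0.441 0.348 0.077] op 0.456
```

View pics/cmp.png

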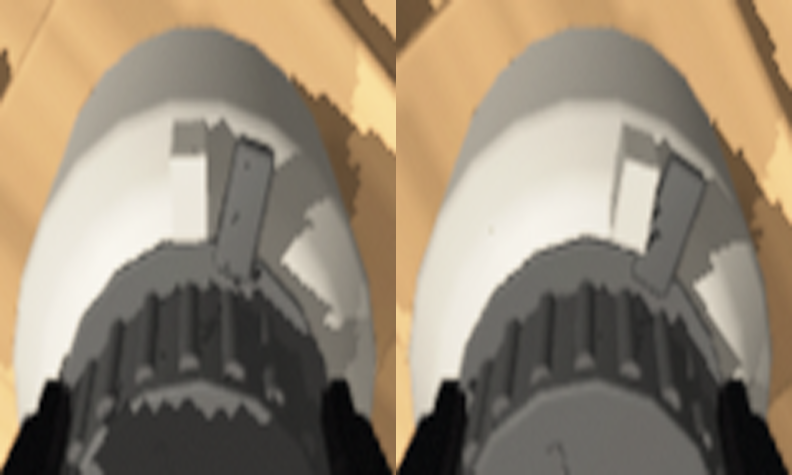

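View pics/s6.png

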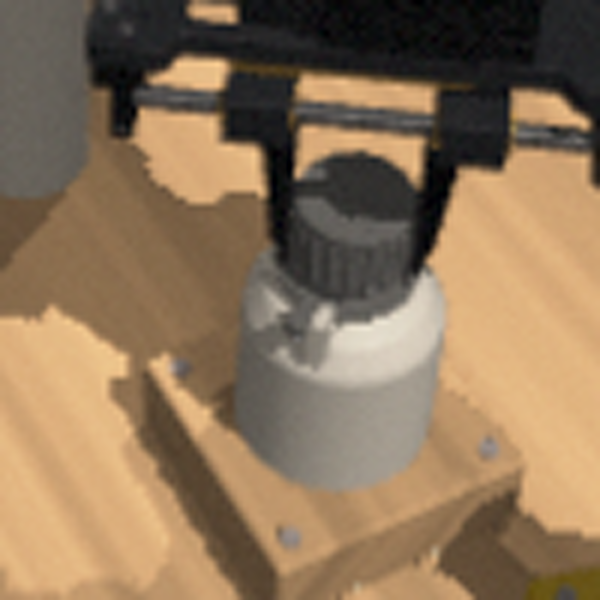

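The tab now lies beside the post, and Mz rose to −0.25 and then dropped. I'll measure the tab's angle, then press on a little to confirm it is at the stop.

```bash
python3 - <<'E'
from h import *
c=env.read_camera("wrist")
for z in (128,132):
  # tab tip mid in cmp right panel ~(687,168); tab width 7mm at r 39
  u=190+(687-396)/3.3; v=145+168/5
  q=atz(c,u,v,z); d=q[:2]-[542.2,217.4]; print(z,q.round(1),np.hypot(*d).round(1),np.arctan2(d[1],d[0]).round(3))
c=env.read_camera("top"); cv2.imwrite("pics/t6.png",cv2.resize(c["img"][150:240,140:240,::-1],None,fx=6,fy=6,interpolation=cv2.INTER_CUBIC))
E
python3 -m pendant '[{"x":0,"y":0,"z":0,"rx":0,"ry":0,"rz":-0.04,"jaw":0},{"x":0,"y":0,"z":0,"rx":0,"ry":0,"rz":-0.08,"jaw":0}]'
python3 - <<'E'
from h import *
togo(542,217,334,-0.3)
E
python3 -m pendant '[{"x":0,"y":0,"z":0,"rx":0,"ry":0,"rz":-0.04,"jaw":0},{"x":0,"y":0,"z":0,"rx":0,"ry":0,"rz":-0.08,"jaw":0}]'
python3 - <<'E'
from h import *
togo(542,217,334,-0.3)
c=env.read_camera("wrist"); cv2.imwrite("pics/w7.png",cv2.resize(c["img"][145:240,190:310,::-1],None,fx=5,fy=5,interpolation=cv2.INTER_CUBIC))
E
```

```text
128 [577.  235.3 128. ] 39.1 0.476
132 [577.3 236.3 132. ] 39.8 0.495
t: 9.0
eef_pos: [542.2, 217.9, 328.0]
tcp_rot: [3.141, -0.002, 0.99]
ft_force: [-2.0, 4.4, 9.2]
opening: 0.458
shift [-0.0053  0.0022 -0.0403] turn [-6.000e-04 -2.400e-03  1.642e+00] t 9.0 pos [542.17 217.85 327.95] rot [ 3.1409e+00 -1.6000e-03  9.8960e-01] q6 0.85 F [-2.05  4.43  9.17] M [ 0.569  0.321 -0.054] op 0.458
t: 9.25
eef_pos: [542.2, 217.9, 327.9]
tcp_rot: [3.141, -0.002, 1.052]
ft_force: [-2.9, 3.2, 10.0]
opening: 0.458
shift [-0.0055  0.0021 -0.0405] turn [-6.0000e-04 -2.3000e-03  1.7219e+00] t 9.25 pos [542.15 217.88 327.92] rot [ 3.1409e+00 -1.6000e-03  1.0524e+00] q6 0.787 F [-2.89  3.2  10.04] M [ 0.576  0.308 -0.073] op 0.458
```

View pics/w7.png

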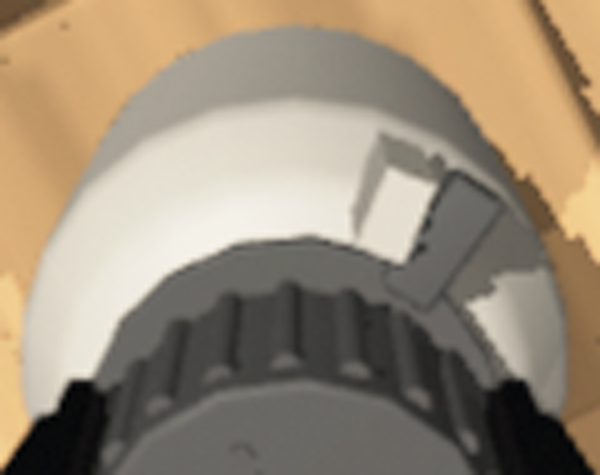

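```bash
for i in 1; do
python3 -m pendant '[{"x":0,"y":0,"z":0,"rx":0,"ry":0,"rz":-0.04,"jaw":0},{"x":0,"y":0,"z":0,"rx":0,"ry":0,"rz":-0.08,"jaw":0}]' >/dev/null
python3 -c "
from h import *
togo(542,217,334,-0.3)"
python3 -m pendant '[{"x":0,"y":0,"z":0,"rx":0,"ry":0,"rz":-0.04,"jaw":0},{"x":0,"y":0,"z":0,"rx":0,"ry":0,"rz":-0.08,"jaw":0}]' >/dev/null
python3 -c "
from h import *
togo(542,217,334,-0.3)
c=env.read_camera('wrist'); cv2.imwrite('pics/w8.png',cv2.resize(c['img'][145:240,190:310,::-1],None,fx=5,fy=5,interpolation=cv2.INTER_CUBIC))
u,v=190+465/5,145+195/5
q=atz(c,u,v,130);print('at w7 px approx',q)
"
done
```

```text
shift [-0.0056  0.0017 -0.0404] turn [-7.0000e-04 -2.4000e-03  1.8014e+00] t 9.55 pos [542.15 217.88 327.94] rot [ 3.1408e+00 -1.7000e-03  1.1148e+00] q6 0.724 F [-2.35  3.78 10.3 ] M [ 0.609  0.289 -0.322] op 0.455
shift [-0.0063  0.0003 -0.0401] turn [-4.0000e-04 -3.3000e-03  1.8815e+00] t 9.8 pos [542.33 217.89 327.99] rot [ 3.1402e+00 -2.0000e-03  1.1777e+00] q6 0.661 F [-1.6   4.29 10.2 ] M [ 0.715  0.224 -0.134] op 0.455
at w7 px approx [573.38425816 239.78879214 130.        ]
```

View pics/w8.png

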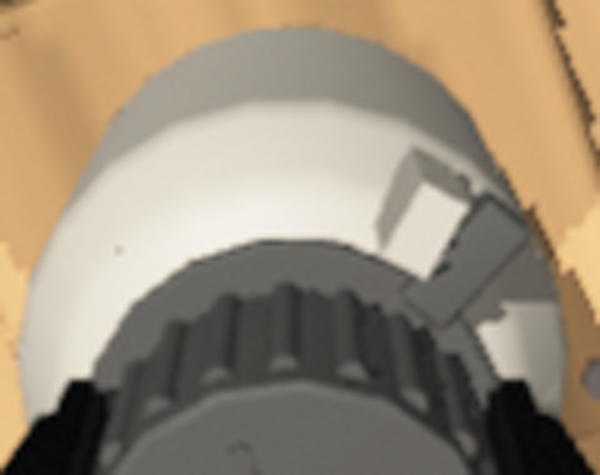

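Across w6 to w8 the tab stays against the post while the cap ratchets on, with Mz peaking at −0.32 and then dropping. The inner cap is at its stop, so I'll let go and rise.

```bash
python3 -m pendant '[{"x":0,"y":0,"z":0,"rx":0,"ry":0,"rz":0,"jaw":0.6},{"x":0,"y":0,"z":0,"rx":0,"ry":0,"rz":0,"jaw":1},{"x":0,"y":0,"z":0,"rx":0,"ry":0,"rz":0,"jaw":1},{"x":0,"y":0,"z":0,"rx":0,"ry":0,"rz":0,"jaw":1},{"x":0,"y":0,"z":0,"rx":0,"ry":0,"rz":0,"jaw":1},{"x":0,"y":0,"z":0,"rx":0,"ry":0,"rz":0,"jaw":1}]'
```

```text
t: 10.6
eef_pos: [542.2, 217.5, 327.0]
tcp_rot: [3.142, 0.0, 1.177]
ft_force: [-0.2, -0.5, -0.2]
opening: 0.991
```

```bash
python3 -m pendant '[{"x":0,"y":0,"z":-0.15,"rx":0,"ry":0,"rz":0,"jaw":1},{"x":0,"y":0,"z":-0.4,"rx":0,"ry":0,"rz":0,"jaw":1},{"x":0,"y":0,"z":-0.7,"rx":0,"ry":0,"rz":0,"jaw":1},{"x":0,"y":0,"z":-0.9,"rx":0,"ry":0,"rz":0,"jaw":1},{"x":-0.3,"y":0,"z":-0.9,"rx":0,"ry":0,"rz":0,"jaw":1},{"x":-0.6,"y":0,"z":-0.9,"rx":0,"ry":0,"rz":0,"jaw":1},{"x":-0.6,"y":0,"z":-0.9,"rx":0,"ry":0,"rz":0,"jaw":1},{"x":-0.6,"y":0,"z":-0.9,"rx":0,"ry":0,"rz":0,"jaw":1}]'
python3 - <<'E'
from h import *
c=env.read_camera("wrist"); cv2.imwrite("pics/w9.png",c["img"][:,:,::-1]); print(proj(c,[[542,217,170]]))
c=env.read_camera("scene"); a=cv2.resize(c["img"][130:310,190:390,::-1],None,fx=3.3,fy=3.3,interpolation=cv2.INTER_CUBIC); cv2.imwrite("pics/s9.png",a)
c=env.read_camera("top"); cv2.imwrite("pics/t9.png",c["img"][:,:,::-1])
togo(542,217,334,-0.3)
E
```

```text
t: 11.6
eef_pos: [507.9, 134.6, 462.2]
tcp_rot: [3.141, -0.0, 1.177]
ft_force: [0.3, 1.1, 0.1]
opening: 0.999
[[248.09184368  86.34136691]]
shift [5.912e-01 7.000e-04 8.522e-01] turn [-0.0000e+00  1.0000e-04  1.8819e+00] t 11.75 pos [507.97 135.11 461.84] rot [-3.1415  0.      1.178 ] q6 0.527 F [ 0.46  0.48 -0.93] M [ 0.007 -0.08  -0.047] op 1.002
```

View pics/w9.png

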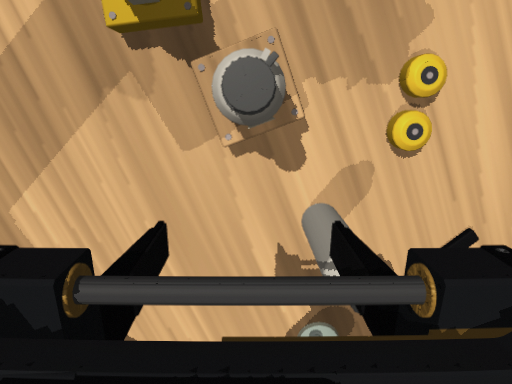

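View pics/s9.png

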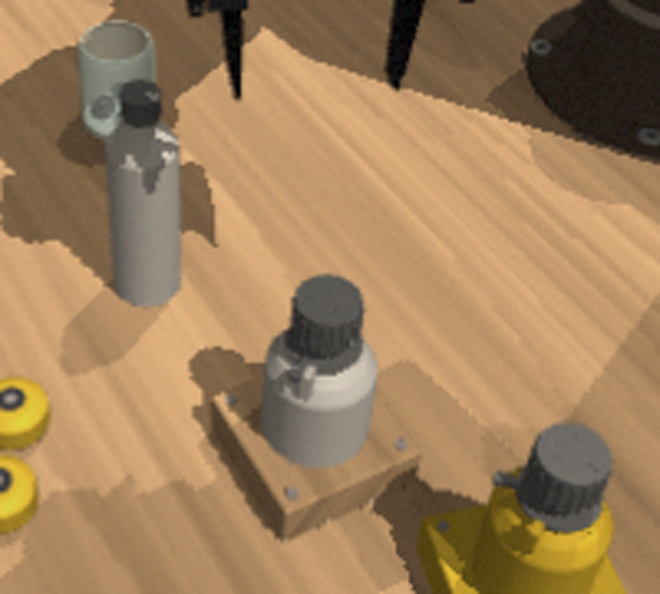

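View pics/t9.png

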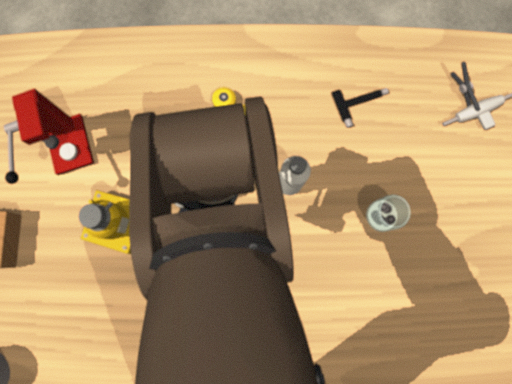

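The cap is back up, centred at (248,85) in the wrist view with (248,86) predicted for z = 170. The slim bottle (295,172) and the jar (389,212) have not moved. I'll take one closer look at the tab against the post.

Run:
```python
from h import *
im=cv2.imread("pics/w9.png")[30:140,190:310]
cv2.imwrite("pics/w9c.png",cv2.resize(im,None,fx=5,fy=5,interpolation=cv2.INTER_CUBIC))
```

```text
(no output)
```

View pics/w9c.png

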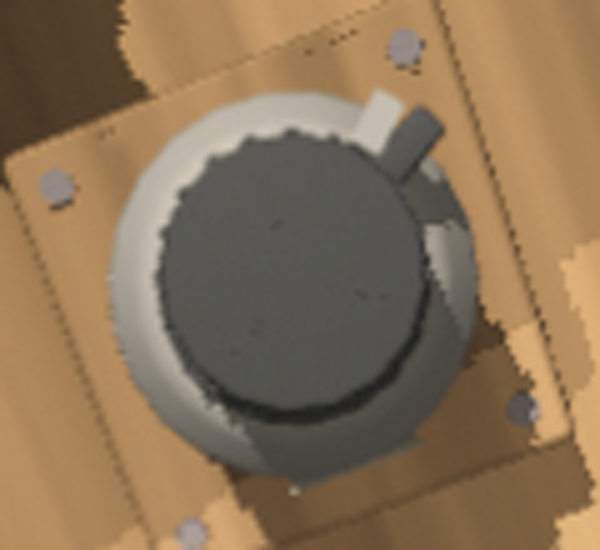

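The tab at crop (415,140) sits right against the post at (380,115). The robot is clear of everything, so I'm handing the job in.

```bash
python3 -c "
from h import *
print(env.job_done()); print(env.state()['t'])"
```

```text
the job is handed in; nothing more can be done
None
the job is handed in; nothing more can be done
```

The wash bottle's cap is freed and sitting loose on the bottle. I gripped it, pushed it down about 6 mm (9–11 N) and held it there while turning it about 1.47 rad anticlockwise. Then I let go and backed the arm off. The job was handed in at about 11.8 s.

**Stop reached:** The tab turned about 0.97 rad and lies right against the white post. When I kept turning, the torque rose to 0.32 N m and dropped off while the tab stayed put, so the inner cap is at its stop.

**After release:** The cap sprang back up to its rest height and is centred. The slim bottle and the jar look unmoved in the top and scene pictures, and the arm never went near the yellow look-alike. The force and moment readings were back to about zero, so the robot is touching nothing.

**Extra turning:** At the stop, the cap ratcheted over its teeth at least once, most likely twice, from the little I turned past it to be sure. None of my checks failed or disagreed. My position estimates for the cap differed by about 2–3 mm between cameras, which is close to the stated calibration error.

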